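Stack the washed mixing cups on the dental bench

ROBOT

A 7-joint arm with a two-finger parallel gripper is mounted at the origin on the work surface. World frame = base frame: x ahead of the robot, y to its left, z up, the work surface at z = 0. Lengths are in mm, angles in rad, forces in N, time in s.
With the tool pointing down it reaches from about 425 to 1025 mm from the base axis. Payload 3.6 kg.
Tool frame: the origin (TCP) lies at the very end of the fingers, on their centre line; the grasp point (between the pads) lies 19 mm behind it (grip_point_offset is the distance from the TCP to the grasp point, in mm); x points along the fingers, z is the direction in which the jaws open and shut, and the axes are right-handed (so a half turn about x gives the same grasp; the last joint's range is limited). The gripper opens to 85 mm and grips with 20 to 120 N. Pads are 22 mm wide; open, the fingers measure 114 mm over their backs; the gripper's body (76 mm by 85 mm) begins 54 mm behind the grasp point. The pads swing forward as they close: fully open they stand 13 mm farther back than shut.
Start: joints at [-1.232, 0.591, 0.048, 1.609, -0.033, 0.943, -0.034], TCP at [303.413, 658.46, 231.302] pointing down, gripper open.
Joint ranges: [-2.69, 2.69], [-0.47, 2.24], [-1.27, 1.36], [0.19, 2.51], [-1.53, 4.68], [0.08, 2.07], [-3.09, 3.09]. Speed limits (rad/s): [2.57, 2.57, 3.14, 3.14, 3.14, 3.14, 3.14].

INTERFACE

Orientations are given as [roll, pitch, yaw] about the fixed x, y, z axes, in that order (R = Rz(yaw) Ry(pitch) Rx(roll)).
In Python, from bench import * gives the robot as it stands. The module is installed in compiled form; this text tells all that it offers.
- The arm moves only by the tool apply_moves, never from a script. Its arguments are lists of equal length, an entry for each row: "rot": the turn, a rotation vector about the tool's x, y, z in rad, a list of three; "translation": the shift along the tool's x, y, z in m, a list of three; "hand": the closure, from 0 (fully open) to 1 (shut). In form: {"rot": [[ax, ay, az], ...], "translation": [[tx, ty, tz], ...], "hand": [hand, ...]}. A call has 1 to 10 rows; each row shifts and turns the pose as measured when the row begins, along the tool's axes as they then stand; what a row does not reach is not made up. A row lasts 1/10 s, in which the tool goes at most 50 mm and 8.59 degrees, less where a joint would pass 70% of its speed; a pose out of reach is approached as far as the arm can. A call with a gripper value outside its range is refused whole. The fingers move at their own pace and stop on an object; "force" is the grip in N (left out, the last holds). Time passes only in rows, so rows that do not move let the fingers close. It gives the time, the measured TCP pose, the force and the opening at its end, in the units of the state.
- sense(): the state, without advancing time (a new reading comes with each control period).
- get_image(name): name is "side" or "top" or "wrist"; returns a dict with "color" (384x512x3 uint8, red, green, blue), "mtx" (3x3 intrinsics, pixels), "cam_to_world" (4x4, takes a point from camera to world coordinates); the wrist camera has in their place "mount" (4x4, takes a point from camera to tool coordinates, whose origin is the TCP and whose axes are the tool frame's). Camera axes: x right, y up, looking along -z (the intrinsics and any distortion apply to the point x, -y, -z); pixel columns grow to the right and rows downward; lengths in mm; the calibration is good to about 2 mm. The wrist camera is an equidistant fisheye: a pixel r from the principal point sees the ray r / f radians off the axis. A picture is of the moment at which its call begins: read the wrist's pose just before it. There is no depth.
- hand_in(): hands the job in, once; it reports no verdict.
The state is a dict: "clock": time; "q": joint angles; "joint_vel": joint speeds; "joint_efforts": joint torques, N m; "ee_pos": TCP position; "tcp_rot": TCP orientation; "contact_force": force on the tool from outside, world axes, zero at the start; "moment": the same for the moment, N m; "opening": finger opening in mm.
Only numpy, scipy, OpenCV 4.12 (cv2) and the standard library are available. Lean on these libraries where they do the work, as an engineer would, in place of code of your own. Each camera call takes 0.05 s, during which the arm holds its last target. There are 200 camera calls.

TASK

Two washed mixing cups stand tilted on the sloping drainer. Take them one at a time and nest them, mouth up, into the cup that stands on the bench, so that all three make one straight stack, each fully home in the one below. Set each cup in gently without dropping it, leave the bench cup where it stands, and do not disturb the dental model, the jar or the spatula.

Things in the scene. Friction and masses are not known exactly. Their poses are not given: they have to be found in the camera images.
- cup_bench: white plastic cup standing upright on the bench left or right of the drainer. 72 mm tall, 0.11 kg; outside 35 mm across at the foot, widening to 55 mm at 48 mm up, then a shoulder and a straight 65 mm collar from 50 mm to the rim. Wall 2.5 mm, mouth 58 mm. Inner floor 24 mm above the foot: a nested cup sits 24 mm higher than the one below. Origin: centre of the foot's underside; z to the mouth.
- cup_rack_1: white plastic cup, same shape and size as cup_bench (72 mm tall, 65 mm collar from 50 mm up), standing on the sloping drainer at its +y half, mouth up, its axis leaning 30 degrees from vertical. Origin: centre of the foot's underside; z along its axis to the mouth.
- cup_rack_2: white plastic cup, same shape and size as cup_bench (72 mm tall, 65 mm collar from 50 mm up), standing on the sloping drainer at its -y half, mouth up, its axis leaning 30 degrees from vertical. Origin: centre of the foot's underside; z along its axis to the mouth.
- rack: fixed steel drainer plate, 150 mm up the slope by 300 mm wide (y), rising at 30 degrees towards its +x, with an 8 mm ledge below the cups' feet. Top of plate 17 to 93 mm above the bench, 55 at the middle. Origin on the bench under its middle, z up. Cups lean to its -x (cup axis (-0.5, 0, 0.866) here) and stand at least 120 mm apart in y.
- model: bystander: plaster dental model, a 60 mm disc 14 mm thick with an arch of white teeth on it, 25 mm tall in all, standing beyond the bench cup (about 115 mm from its axis); origin at the centre of its underside
- jar: bystander: brown glass jar with a white cap, 56 mm diameter, 75 mm tall, at the far side of the work; origin at the centre of its underside
- spatula: bystander: spatula 190 mm long lying flat on the bench between the robot and the work; origin under its middle, x along its length
Mind the look-alikes: they are no part of the job. Leave any blue look-alike of the cup_bench alone. What is shaped like the cup_rack_1 but blue is not meant.

How it is judged:
By the outcome, as a careful person would: the job done as asked, in the order asked, and still so for the second after the job is handed in, with the robot touching nothing.
It also fails if it takes over 51 s, if anything falls off the work surface, if the arm or the gripper's body presses on something with over 40 N, if the wrist force passes 120 N, or if a joint passes its speed limit or range.

## Working session

There is one attempt and no reset: what is moved stays moved. The work goes in short steps, Python scripts to look and compute and a tool call to move; the robot and the scene stay as the last step left them, time stands still between calls to the robot, and variables do not carry over. Pictures are saved under pics/ and viewed, about 8 in all and at most 12, crops included, and the job is handed in when it is done.

Besides the shell and the picture viewer there is one more tool, called after ">>>" in YAML: its name, and indented under it one key for each argument. apply_moves: Moves the arm, as the interface text tells. Its arguments: {"type":"object","properties":{"rot":{"type":"array","items":{"type":"array","items":{"type":"number"}}},"translation":{"type":"array","items":{"type":"array","items":{"type":"number"}}},"hand":{"type":"array","items":{"type":"number"}},"force":{"type":"number"}},"required":["rot","translation","hand"]}

```bash
mkdir -p pics
python3 - <<'E'
from bench import *
import cv2,json,numpy as np
s=sense();print(s)
for n in("side","top","wrist"):
    i=get_image(n);cv2.imwrite(f"pics/{n}0.png",i["color"][:,:,::-1])
    print(n,{k:np.round(v,4).tolist() for k,v in i.items() if k!="color"})
a=[cv2.imread(f"pics/{n}0.png") for n in("side","top")]
E
```

```text
{'clock': 0.0, 'q': array([-1.23249338,  0.59215655,  0.04833679,  1.60981984, -0.03331203,
        0.94269578, -0.03368137]), 'joint_vel': array([ 3.39862426e-04,  4.93516855e-04, -1.44620344e-04, -3.42475760e-05,
        6.21891021e-05, -9.98326854e-05, -1.64962858e-03]), 'joint_efforts': array([-1.54111754e-04, -5.48702824e+01,  1.54654697e+00, -1.98122549e+01,
        9.39579302e-03,  8.81724351e-03, -2.82199821e-06]), 'ee_pos': array([303.08628738, 657.69975107, 230.11584555]), 'tcp_rot': array([-3.07973196,  1.56852256, -1.9406771 ]), 'contact_force': array([-0.47986807, -0.35070285,  0.04399048]), 'moment': array([ 2.22533981e-02, -6.90712815e-05,  2.71628406e-02]), 'opening': 85.39651642495411}
side {'mtx': [[362.5538, 0.0, 253.6309], [0.0, 362.5538, 189.2464], [0.0, 0.0, 1.0]], 'cam_to_world': [[0.9964, 0.0499, -0.0678, 529.5355], [-0.0837, 0.5005, -0.8617, -854.4346], [-0.0091, 0.8643, 0.5029, 567.2023], [0.0, 0.0, 0.0, 1.0]]}
top {'mtx': [[495.6063, 0.0, 262.5829], [0.0, 495.6063, 196.4744], [0.0, 0.0, 1.0]], 'cam_to_world': [[0.0087, 0.9746, -0.2236, 283.9375], [-1.0, 0.0076, -0.0062, 22.5495], [-0.0043, 0.2237, 0.9747, 1419.2857], [0.0, 0.0, 0.0, 1.0]]}
wrist {'mtx': [[297.3186, 0.0, 249.9238], [0.0, 297.3186, 191.6564], [0.0, 0.0, 1.0]], 'mount': [[0.0001, 0.3017, -0.9534, -143.2238], [0.0009, 0.9534, 0.3017, 76.261], [1.0, -0.0009, -0.0002, -0.4288], [0.0, 0.0, 0.0, 1.0]]}
```

View pics/side0.png

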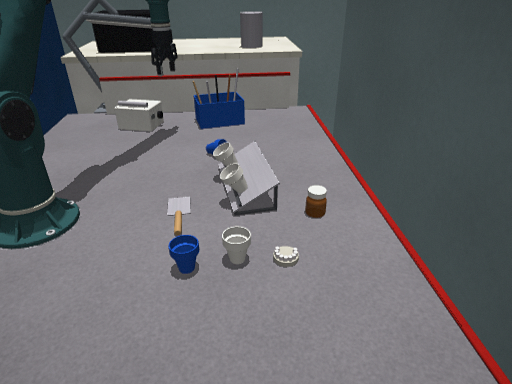

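View pics/top0.png

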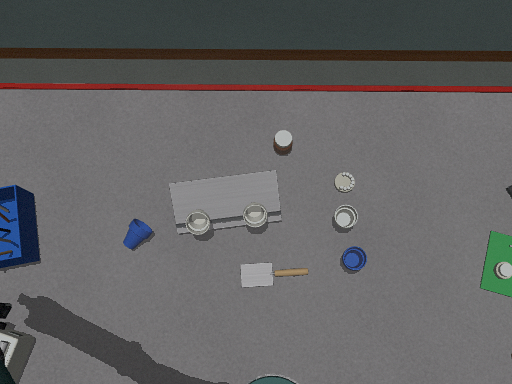

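The two views agree on what is where:

| Item | Top pixel | Side pixel |
|---|---|---|
| White bench cup, next to the model | (345,216) | (236,245) |
| Rack cup 1 (+y) | (198,222) | (225,153) |
| Rack cup 2 (-y) | (255,215) | (233,178) |
| Model | (345,182) | – |
| Jar | (283,140) | – |
| Spatula | (275,273) | – |

Look-alikes to leave alone:
- Blue upright cup, top (354,259)
- Blue tipped cup, top (137,235)
- Small white pot on the green mat, top (504,270)

I choose the three white cups and will check them in close crops.

Run:
```python
import cv2,numpy as np
t=cv2.imread("pics/top0.png")[165:265,165:375]; s=cv2.imread("pics/side0.png")[130:280,150:330]
t=cv2.resize(t,None,fx=3.8,fy=3.8,interpolation=cv2.INTER_CUBIC)
s=cv2.resize(s,None,fx=4,fy=4,interpolation=cv2.INTER_CUBIC)
for im,f,x0,y0 in((t,3.8,165,165),(s,4,150,130)):
    for x in range(x0-x0%20+20,x0+int(im.shape[1]/f),20):
        X=int((x-x0)*f);cv2.line(im,(X,0),(X,8),(0,0,255),1);cv2.putText(im,str(x),(X,20),0,.4,(0,0,255))
    for y in range(y0-y0%20+20,y0+int(im.shape[0]/f),20):
        Y=int((y-y0)*f);cv2.line(im,(0,Y),(8,Y),(0,0,255),1);cv2.putText(im,str(y),(10,Y+4),0,.4,(0,0,255))
cv2.imwrite("pics/t1.png",t);cv2.imwrite("pics/s1.png",s)
```

```text
(no output)
```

View pics/t1.png

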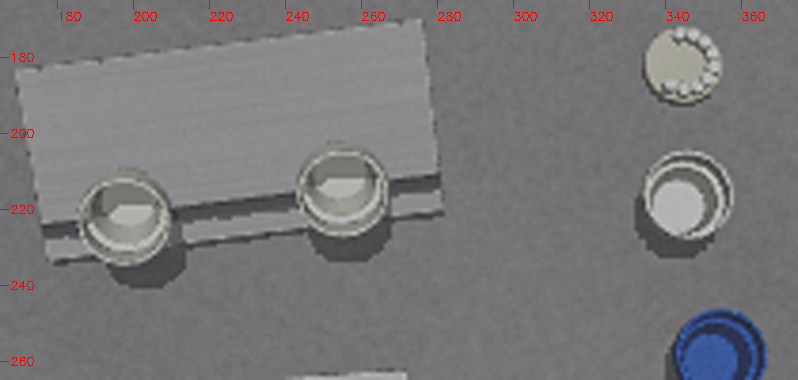

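View pics/s1.png

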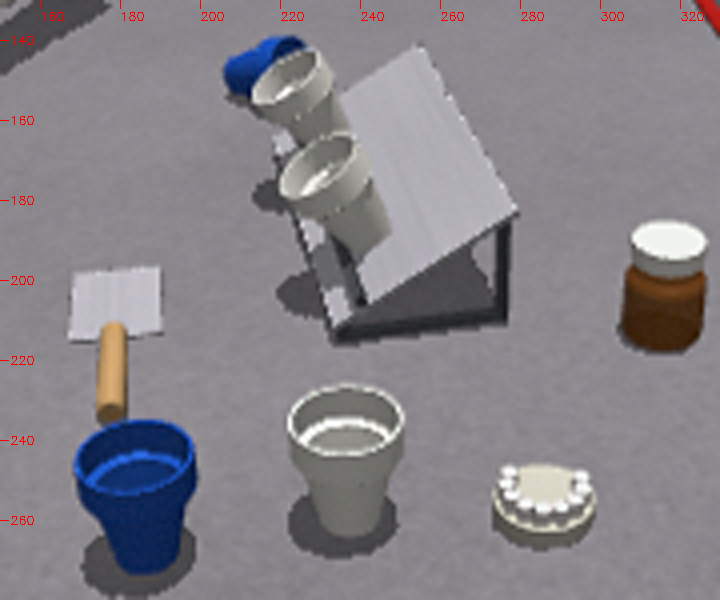

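```bash
cat > h.py <<'E'
from bench import *
import cv2,numpy as np
from scipy.spatial.transform import Rotation as R
def ray(c,uv):
    d=np.array([(uv[0]-c["mtx"][0,2])/c["mtx"][0,0],-(uv[1]-c["mtx"][1,2])/c["mtx"][1,1],-1])
    M=c["cam_to_world"];d=M[:3,:3]@d;return M[:3,3],d/np.linalg.norm(d)
def tri(rs):
    A=sum(np.eye(3)-np.outer(d,d) for o,d in rs);b=sum((np.eye(3)-np.outer(d,d))@o for o,d in rs)
    p=np.linalg.solve(A,b);return p,[np.linalg.norm(np.cross(p-o,d)) for o,d in rs]
def onz(r,z): o,d=r;return o+d*(z-o[2])/d[2]
def proj(c,P):
    M=np.linalg.inv(c["cam_to_world"]);q=np.atleast_2d(P)@M[:3,:3].T+M[:3,3]
    return np.c_[c["mtx"][0,2]-c["mtx"][0,0]*q[:,0]/q[:,2],c["mtx"][1,2]+c["mtx"][1,1]*q[:,1]/q[:,2]]
E
python3 - <<'E'
from h import *
np.set_printoptions(precision=1,suppress=True)
T=get_image("top");S=get_image("side")
for n,a,b in(("r1",(197.9,223.2),(223,150.5)),("r2",(255.3,216.1),(230.8,172.5)),("b",(346.3,216.3),(236.5,235.8))):
    print(n,*tri([ray(T,a),ray(S,b)]))
a=onz(ray(T,(170.3,183.4)),93);b=onz(ray(T,(275.5,170.3)),93);print("edge",a,b,np.degrees(np.arctan2(b[0]-a[0],a[1]-b[1])))
print("model",onz(ray(T,(345,182)),15),"jar",onz(ray(T,(283.5,137)),75), "bluecup",onz(ray(T,(354,258)),70))
for u in((242,275),(272,275),(308,272)):print("spat",onz(ray(T,u),5))
print(R.from_euler("xyz",sense()["tcp_rot"]).as_matrix())
E
```

```text
r1 [514.5 205.7  95.6] [np.float64(2.427135904361309), np.float64(2.4271359043612413)]
r2 [534.9  50.4  96.6] [np.float64(2.217008985755651), np.float64(2.2170089857555113)]
b [ 540.4 -201.4   67. ] [np.float64(0.8045638598562754), np.float64(0.8045638598564538)]
edge [623.3 286.4  93. ] [663.1  -4.3  93. ] 7.796081084350896
model [ 651.4 -209.2   15. ] jar [767.4 -27.3  75. ] bluecup [ 424.1 -218.5   70. ]
spat [380.3  87.6   5. ]
spat [381.    2.9   5. ]
spat [390.3 -98.9   5. ]
[[-0.  -0.9  0.4]
 [-0.   0.4  0.9]
 [-1.  -0.  -0. ]]
```

```bash
cat >> h.py <<'E'
def tool(axis,yaw):
    x=-np.asarray(axis,float);x/=np.linalg.norm(x)
    z=np.array([-np.sin(yaw),np.cos(yaw),0]);z-=x*(z@x);z/=np.linalg.norm(z)
    return np.c_[x,np.cross(z,x),z]
def plan(P,Rt,s=None):
    s=s or sense();R0=R.from_euler("xyz",s["tcp_rot"]).as_matrix();p0=s["ee_pos"]
    rv=R.from_matrix(R0.T@Rt).as_rotvec();d=np.asarray(P)-p0
    n=int(np.ceil(np.degrees(np.linalg.norm(rv))/8.5));print("pos",p0,"F",s["contact_force"],"open",s["opening"],"t",s["clock"])
    print("rot tot",rv.round(4),"n",n,"each",(rv/max(n,1)).round(4))
    m=max(1,int(np.ceil(np.linalg.norm(d)/48)))
    print("trans m: before-rot frame",(R0.T@d/1e3).round(4),"after-rot frame",(Rt.T@d/1e3).round(4),"n",m,"each(after)",(Rt.T@d/1e3/m).round(4))
YAW=np.radians(7.6)
AX=np.array([-.5*np.cos(YAW),-.5*np.sin(YAW),.866])
np.set_printoptions(precision=4,suppress=True)
E
python3 - <<'E'
from h import *
Rt=tool(AX,YAW);print(Rt)
plan(np.array([514.5,205.7,95.6])+100*AX,Rt)
E
```

```text
[[ 0.4956 -0.8584 -0.1323]
 [ 0.0661 -0.1145  0.9912]
 [-0.866  -0.5    -0.    ]]
pos [303.2437 658.1273 230.746 ] F [0.3128 0.8421 0.7149] open 85.22443193715269 t 0.25
rot tot [-0.5511 -0.1487 -0.5097] n 6 each [-0.0918 -0.0248 -0.085 ]
trans m: before-rot frame [ 0.0489 -0.339  -0.3492] after-rot frame [ 0.0918 -0.062  -0.4764] n 11 each(after) [ 0.0083 -0.0056 -0.0433]
```

>>> apply_moves:
  rot:
    - [0,0,0]
    - [0,0,0]
    - [0,0,0]
    - [0,0,0]
    - [0,0,0]
    - [0,0,0]
    - [0,0,0]
    - [0,0,0]
    - [0,0,0]
    - [0,0,0]
  translation:
    - [0.002,-0.031,-0.032]
    - [0.002,-0.031,-0.032]
    - [0.002,-0.031,-0.032]
    - [0.002,-0.031,-0.032]
    - [0.002,-0.031,-0.032]
    - [0.002,-0.031,-0.032]
    - [0.002,-0.031,-0.032]
    - [0.002,-0.031,-0.032]
    - [0.002,-0.031,-0.032]
    - [0.002,-0.031,-0.032]
  hand: [0,0,0,0,0,0,0,0,0,0]

```text
clock: 1.25
ee_pos: [453.5, 234.0, 207.5]
tcp_rot: [0.389, 1.562, 1.544]
contact_force: [1.0, 0.5, 0.9]
opening: 85.6
```

>>> apply_moves:
  rot:
    - [-0.0918,-0.0248,-0.085]
    - [-0.0918,-0.0248,-0.085]
    - [-0.0918,-0.0248,-0.085]
    - [-0.0918,-0.0248,-0.085]
    - [-0.0918,-0.0248,-0.085]
    - [-0.0918,-0.0248,-0.085]
  translation:
    - [0,0,0]
    - [0,0,0]
    - [0,0,0]
    - [0,0,0]
    - [0,0,0]
    - [0,0,0]
  hand: [0,0,0,0,0,0]

```text
clock: 1.85
ee_pos: [461.0, 216.7, 208.0]
tcp_rot: [-1.547, 1.111, 0.064]
contact_force: [-0.6, 0.3, -0.2]
opening: 85.3
```

Run:
```python
from h import *
plan(np.array([514.5,205.7,95.6])+100*AX,tool(AX,YAW))
```

```text
pos [461.028  216.6712 207.9637] F [-0.5862  0.317  -0.1598] open 85.32699797443486 t 1.85
rot tot [-0.0837 -0.033  -0.0638] n 1 each [-0.0837 -0.033  -0.0638]
trans m: before-rot frame [ 0.0243  0.0085 -0.018 ] after-rot frame [ 0.0231  0.0115 -0.0179] n 1 each(after) [ 0.0231  0.0115 -0.0179]
```

>>> apply_moves:
  rot:
    - [-0.08,-0.03,-0.06]
    - [0,0,0]
  translation:
    - [0.024,0.01,-0.018]
    - [0,0,0]
  hand: [0,0]

```text
clock: 2.05
ee_pos: [460.2, 207.1, 201.2]
tcp_rot: [-1.601, 1.11, 0.024]
contact_force: [-0.3, -0.7, -0.3]
opening: 85.4
```

```bash
cat >> h.py <<'E'
def wproj(c,s,P,world=True):
    P=np.atleast_2d(P)
    if world: P=(P-s["ee_pos"])@R.from_euler("xyz",s["tcp_rot"]).as_matrix()
    M=np.linalg.inv(c["mount"]);q=P@M[:3,:3].T+M[:3,3];v=q*[1,-1,-1]
    th=np.arctan2(np.linalg.norm(v[:,:2],axis=1),v[:,2]);h=np.linalg.norm(v[:,:2],axis=1)+1e-9
    return c["mtx"][[0,1],[2,2]]+c["mtx"][0,0]*(th/h)[:,None]*v[:,:2]
def wray(c,s,uv):
    r=(np.asarray(uv)-c["mtx"][[0,1],[2,2]])/c["mtx"][0,0];th=np.linalg.norm(r);r=r/th
    d=np.array([np.sin(th)*r[0],-np.sin(th)*r[1],-np.cos(th)]);Q=R.from_euler("xyz",s["tcp_rot"]).as_matrix()
    M=c["mount"];return s["ee_pos"]+Q@M[:3,3],Q@(M[:3,:3]@d)
def circ(c,a,r,n=48):
    a=np.asarray(a)/np.linalg.norm(a);u=np.cross(a,[0,1,0]);u/=np.linalg.norm(u);v=np.cross(a,u);t=np.linspace(0,2*np.pi,n)[:,None]
    return np.asarray(c)+r*(np.cos(t)*u+np.sin(t)*v)
def shot(name,over,x0=0,y0=0,w=512,h=384,f=1.5):
    s=sense();c=get_image("wrist");im=cv2.resize(c["color"][y0:y0+h,x0:x0+w,::-1],None,fx=f,fy=f,interpolation=cv2.INTER_CUBIC)
    for P,col,world in over:
        for u in wproj(c,s,P,world): cv2.circle(im,tuple(int(k) for k in ((u-[x0,y0])*f)),1,col,-1)
    for x in range(x0-x0%20+20,x0+w,20): cv2.putText(im,str(x),(int((x-x0)*f),10),0,.3,(0,0,255))
    for y in range(y0-y0%20+20,y0+h,20): cv2.putText(im,str(y),(0,int((y-y0)*f)),0,.3,(0,0,255))
    cv2.imwrite(f"pics/{name}.png",im);np.savez(f"pics/{name}.npz",p=s["ee_pos"],r=s["tcp_rot"],color=c["color"],mtx=c["mtx"],mount=c["mount"]);return s,c
E
python3 - <<'E'
from h import *
r1=np.array([514.5,205.7,95.6])
g=(0,255,0);y=(0,255,255)
tips=[[x,yy,z] for x in(-13,) for yy in(-11,11) for z in(-42.6,42.6)]
s,c=shot("w1",[(circ(r1,AX,32.5),g,True),(circ(r1-72*AX,AX,17.5),g,True),(tips,y,False),([[0,yy,z] for yy in(-11,11) for z in(-42.6,42.6)],(255,0,255),False)])
plan(r1+100*AX,tool(AX,YAW))
E
```

```text
pos [460.6406 208.0839 201.5134] F [ 0.8791 -0.1741 -0.226 ] open 85.58025382218737 t 2.1
rot tot [-0.0664 -0.0483 -0.0633] n 1 each [-0.0664 -0.0483 -0.0633]
trans m: before-rot frame [ 0.0191  0.0052 -0.009 ] after-rot frame [ 0.0183  0.007  -0.0095] n 1 each(after) [ 0.0183  0.007  -0.0095]
```

View pics/w1.png

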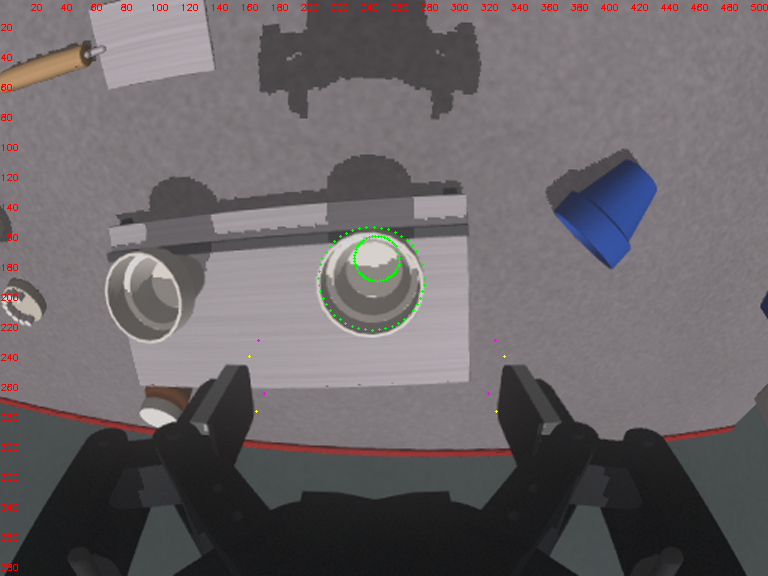

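Wrist view: rack cup 1's rim spans display (320..424, 231..336), about 4 display px (2.7 image px) below the green prediction. The fingertips sit at the yellow marks, so the pads stand 13 mm back when open.

Run:
```python
from h import *
z=np.load("pics/w1.npz");s={"ee_pos":z["p"],"tcp_rot":z["r"]};c={"mtx":z["mtx"],"mount":z["mount"]}
r1=np.array([514.5,205.7,95.6])
T=get_image("top");S=get_image("side")
u=wproj(c,s,r1)[0]+[0.2,2.7]
p,e=tri([ray(T,(197.9,223.2)),ray(S,(223,150.5)),wray(c,s,u)]);print(p,e)
print(tri([ray(T,(197.9,223.2)),wray(c,s,u)]),tri([ray(S,(223,150.5)),wray(c,s,u)]))
plan(p+30*AX,tool(AX,YAW))
```

```text
[514.9102 205.5918  96.6808] [np.float64(3.039280975150985), np.float64(2.009277748359918), np.float64(1.4805126440905743)]
(array([510.9083, 205.1607, 102.7516]), [np.float64(0.7101901884646514), np.float64(0.7101901884646584)]) (array([517.0225, 205.9535,  96.1926]), [np.float64(0.24042553167755254), np.float64(0.24042553167740355)])
pos [461.6373 208.1289 201.984 ] F [ 0.6393 -0.4082  0.2482] open 85.41970375709394 t 2.2
rot tot [-0.0688 -0.0483 -0.0622] n 1 each [-0.0688 -0.0483 -0.0622]
trans m: before-rot frame [ 0.0881  0.0012 -0.0056] after-rot frame [ 0.0874  0.0072 -0.0096] n 2 each(after) [ 0.0437  0.0036 -0.0048]
```

>>> apply_moves:
  rot:
    - [-0.07,-0.05,-0.065]
    - [0,0,0]
    - [0,0,0]
    - [0,0,0]
  translation:
    - [0,0.006,-0.009]
    - [0.03,0,0]
    - [0.03,0,0]
    - [0,0,0]
  hand: [0,0,0,0]

```text
clock: 2.6
ee_pos: [478.3, 200.4, 175.8]
tcp_rot: [-1.624, 1.088, 0.011]
contact_force: [0.4, 0.0, -0.1]
opening: 85.1
```

Run:
```python
from h import *
r1=np.array([516.5,206,96.5])
s,c=shot("w2",[(circ(r1,AX,32.5,90),(0,255,0),True)],130,90,260,200,3)
plan(r1+30*AX,tool(AX,YAW))
```

```text
pos [478.2281 200.2579 176.4139] F [-0.5302  0.5361 -0.2759] open 85.51769049543994 t 2.65
rot tot [-0.0543 -0.0575 -0.0414] n 1 each [-0.0543 -0.0575 -0.0414]
trans m: before-rot frame [0.0587 0.0041 0.0037] after-rot frame [0.0586 0.0064 0.0006] n 2 each(after) [0.0293 0.0032 0.0003]
```

View pics/w2.png

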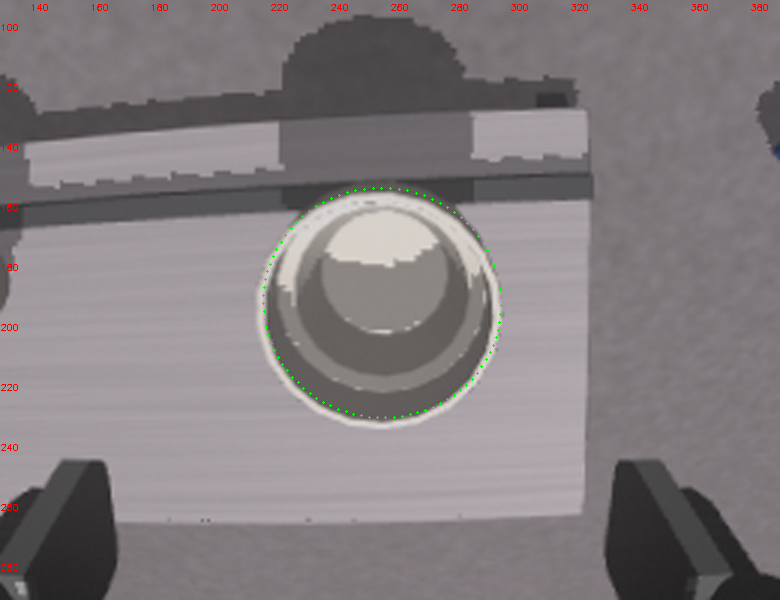

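Wrist close-up: the rim spans display (258..497, 190..428), which is 1.7 px left and 2 px below the prediction. The corrected rim centre is about (518, 205, 97).

Run:
```python
from h import *
r1=np.array([518.1,204.8,97.3])
plan(r1+20*AX,tool(AX,YAW))
```

```text
pos [478.2281 200.2579 176.4139] F [-0.5302  0.5361 -0.2759] open 85.51769049543994 t 2.65
rot tot [-0.0543 -0.0575 -0.0414] n 1 each [-0.0543 -0.0575 -0.0414]
trans m: before-rot frame [0.0687 0.002  0.003 ] after-rot frame [ 0.0686  0.0048 -0.0008] n 2 each(after) [ 0.0343  0.0024 -0.0004]
```

>>> apply_moves:
  rot:
    - [-0.05,-0.055,-0.04]
    - [0,0,0]
    - [0,0,0]
    - [0,0,0]
    - [0,0,0]
  translation:
    - [0.01,0.004,0]
    - [0.025,0,0]
    - [0.025,0,0]
    - [0.01,0,0]
    - [0,0,0]
  hand: [0,0,0,0,0]

```text
clock: 3.15
ee_pos: [509.3, 198.2, 118.6]
tcp_rot: [-1.619, 1.067, 0.045]
contact_force: [0.4, 0.2, 0.1]
opening: 85.1
```

Run:
```python
from h import *
r1=np.array([518.1,204.8,97.3])
plan(r1-26*AX,tool(AX,YAW))
```

```text
pos [509.3074 198.2106 118.5755] F [0.3558 0.1538 0.0507] open 85.10171640424156 t 3.15
rot tot [-0.0281 -0.0428 -0.0204] n 1 each [-0.0281 -0.0428 -0.0204]
trans m: before-rot frame [0.049  0.0015 0.0074] after-rot frame [0.0492 0.0023 0.0054] n 2 each(after) [0.0246 0.0012 0.0027]
```

>>> apply_moves:
  rot:
    - [-0.03,-0.045,-0.022]
    - [0,0,0]
    - [0,0,0]
    - [0,0,0]
  translation:
    - [0,0.002,0.006]
    - [0.01,0,0]
    - [0.01,0,0]
    - [0,0,0]
  hand: [0,0,0,0]

```text
clock: 3.55
ee_pos: [518.4, 205.1, 101.8]
tcp_rot: [-1.577, 1.042, 0.129]
contact_force: [-0.1, -0.1, 0.5]
opening: 85.6
```

Run:
```python
from h import *
r1=np.array([518.1,204.8,97.3])
plan(r1-26*AX,tool(AX,YAW))
```

```text
pos [518.404  205.0976 101.7923] F [-0.1342 -0.0634  0.5197] open 85.56629071265932 t 3.55
rot tot [ 0.0028 -0.0019  0.005 ] n 1 each [ 0.0028 -0.0019  0.005 ]
trans m: before-rot frame [ 0.0297  0.0027 -0.0002] after-rot frame [ 0.0297  0.0025 -0.0003] n 1 each(after) [ 0.0297  0.0025 -0.0003]
```

>>> apply_moves:
  rot:
    - [0,0,0]
    - [0,0,0]
    - [0,0,0]
    - [0,0,0]
    - [0,0,0]
  translation:
    - [0.008,0.0025,0]
    - [0.01,0,0]
    - [0.01,0,0]
    - [0.003,0,0]
    - [0,0,0]
  hand: [0,0,0,0,0]

```text
clock: 4.05
ee_pos: [533.8, 207.8, 71.2]
tcp_rot: [-1.58, 1.042, 0.126]
contact_force: [-0.5, -0.3, 0.2]
opening: 85.7
```

Run:
```python
from h import *
r1=np.array([518.1,204.8,97.3])
g=(0,255,0)
s,c=shot("w3",[(circ(r1,AX,32.5,90),g,True)],110,110,290,220,2.6)
plan(r1-26*AX,tool(AX,YAW))
```

```text
pos [533.7081 207.7906  71.3727] F [-0.1768  0.2635  0.5476] open 85.52555596430838 t 4.1
rot tot [ 0.0037 -0.0035  0.0056] n 1 each [ 0.0037 -0.0035  0.0056]
trans m: before-rot frame [-0.0044  0.0008 -0.0009] after-rot frame [-0.0044  0.0008 -0.0009] n 1 each(after) [-0.0044  0.0008 -0.0009]
```

View pics/w3.png

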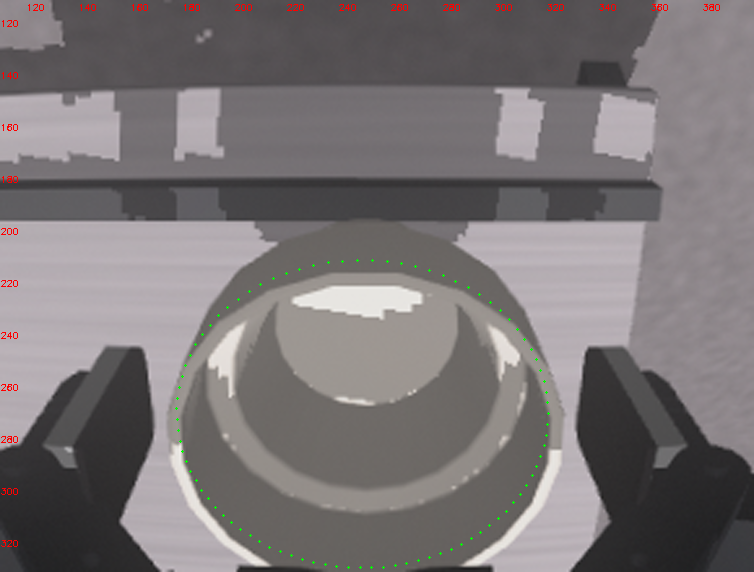

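```bash
cat >> h.py <<'E'
def fitrim(name,pts,x0,y0,f,ax,c0,r=32.5):
    from scipy.optimize import least_squares
    z=np.load(f"pics/{name}.npz");s={"ee_pos":z["p"],"tcp_rot":z["r"]};c={"mtx":z["mtx"],"mount":z["mount"]}
    u=np.array(pts,float)/f+[x0,y0]
    def res(p):
        q=wproj(c,s,circ(p,ax,r,721));return np.array([ (lambda d:d.min())(np.linalg.norm(q-k,axis=1)) for k in u])
    o=least_squares(res,c0,diff_step=1e-4);return o.x,res(o.x).round(2)
E
python3 - <<'E'
from h import *
r1=np.array([518.1,204.8,97.3])
print(fitrim("w3",[(170,435),(562,435),(183,500),(548,500),(265,568),(495,568),(365,271)],110,110,2.6,AX,r1))
print(fitrim("w2",[(258,309),(497,309),(378,428),(378,189),(295,393),(461,393)],130,90,3,AX,r1))
E
```

```text
(array([511.5726, 204.8104, 104.7972]), array([0.72, 1.82, 0.93, 0.35, 1.79, 3.09, 0.86]))
(array([513.8614, 204.4478, 101.206 ]), array([0.67, 0.64, 0.95, 0.62, 0.04, 0.22]))
```

>>> apply_moves:
  rot:
    - [0,0,0]
    - [0,0,0]
    - [0,0,0]
    - [0,0,0]
    - [0,0,0]
    - [0,0,0]
    - [0,0,0]
    - [0,0,0]
  translation:
    - [-0.008,0.002,0]
    - [-0.007,0,0]
    - [0,0,0]
    - [0,0,0]
    - [0,0,0]
    - [0,0,0]
    - [0,0,0]
    - [0,0,0]
  hand: [0,0,0,0.4,0.4,0.4,0.4,0.4]
  force: 35

```text
clock: 4.9
ee_pos: [521.9, 206.3, 85.8]
tcp_rot: [-1.58, 1.042, 0.128]
contact_force: [0.2, -0.4, -1.6]
opening: 64.7
```

Run:
```python
from h import *
plan(np.array([511.8,204.8,104])-23*AX,tool(AX,YAW))
```

```text
pos [521.9059 206.2964  85.834 ] F [ 0.1878 -0.4201 -1.6064] open 64.69780280211107 t 4.9
rot tot [ 0.0046 -0.0025  0.0055] n 1 each [ 0.0046 -0.0025  0.0055]
trans m: before-rot frame [ 0.0022 -0.0002 -0.0001] after-rot frame [ 0.0022 -0.0002 -0.0001] n 1 each(after) [ 0.0022 -0.0002 -0.0001]
```

>>> apply_moves:
  rot:
    - [0,0,0]
    - [0,0,0]
    - [0,0,0]
    - [0,0,0]
    - [0,0,0]
    - [0,0,0]
  translation:
    - [0,0,0]
    - [-0.01,0,0]
    - [-0.02,0,0]
    - [-0.03,0,0]
    - [-0.03,0,0]
    - [0,0,0]
  hand: [0.4,0.4,0.4,0.4,0.4,0.4]

```text
clock: 5.5
ee_pos: [473.7, 199.8, 165.2]
tcp_rot: [-1.576, 1.046, 0.13]
contact_force: [0.4, 0.5, -1.7]
opening: 64.5
```

Run:
```python
from h import *
# world target above bench cup, high
bn=np.array([541,-201.5,0]);Rt=tool([0,0,1],YAW)
S=get_image("side");T=get_image("top")
cv2.imwrite("pics/s2.png",cv2.resize(S["color"][80:240,170:320,::-1],None,fx=4,fy=4,interpolation=cv2.INTER_CUBIC))
plan(bn+[0,0,200],Rt)
```

```text
pos [475.1175 199.8589 163.4796] F [ 0.4823 -0.0973 -0.6971] open 64.82908978799419 t 5.6
rot tot [ 0.0017 -0.0034  0.5236] n 4 each [ 0.0004 -0.0008  0.1309]
trans m: before-rot frame [-0.0244 -0.0278 -0.4067] after-rot frame [-0.0365 -0.0122 -0.4065] n 9 each(after) [-0.0041 -0.0014 -0.0452]
```

View pics/s2.png

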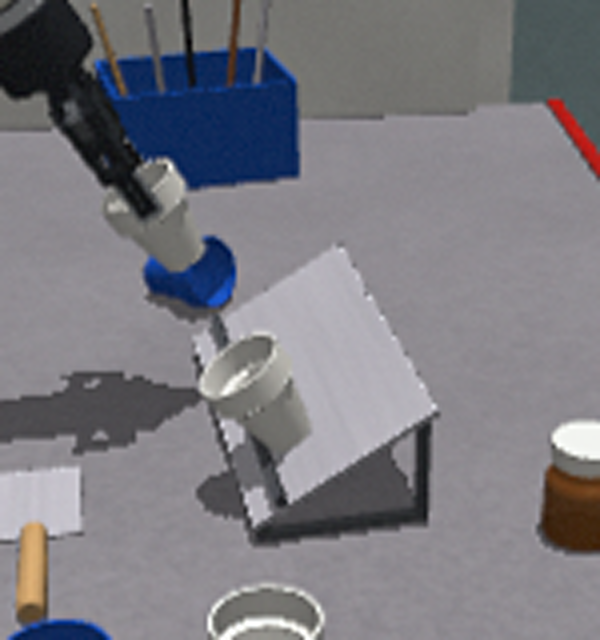

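>>> apply_moves:
  rot:
    - [0,0,0]
    - [0,0,0]
    - [0,0,0.1]
    - [0,0,0.1]
    - [0,0,0.1]
    - [0,0,0.1]
    - [0,0,0.1]
    - [0,0,0]
  translation:
    - [-0.025,-0.014,0]
    - [-0.025,-0.014,0]
    - [0,0,0]
    - [0,0,0]
    - [0,0,0]
    - [0,0,0]
    - [0,0,0]
    - [0,0,0]
  hand: [0.4,0.4,0.4,0.4,0.4,0.4,0.4,0.4]

```text
clock: 6.4
ee_pos: [488.8, 182.4, 202.4]
tcp_rot: [-1.765, 1.226, -0.083]
contact_force: [-1.0, -0.8, -2.0]
opening: 64.4
```

Run:
```python
from h import *
plan(np.array([541,-100,200]),tool([0,0,1],YAW))
```

```text
pos [488.8382 182.4159 202.4363] F [-1.0083 -0.827  -1.9509] open 64.41758386917662 t 6.4
rot tot [-0.0205 -0.0702  0.3375] n 3 each [-0.0068 -0.0234  0.1125]
trans m: before-rot frame [ 0.0277 -0.0151 -0.2855] after-rot frame [ 0.0024 -0.0144 -0.2868] n 6 each(after) [ 0.0004 -0.0024 -0.0478]
```

>>> apply_moves:
  rot:
    - [0,0,0]
    - [0,0,0]
    - [0,0,0]
    - [0,0,0]
    - [0,0,0]
    - [0,0,0]
    - [-0.007,-0.02,0.11]
    - [-0.007,-0.02,0.11]
    - [-0.007,-0.02,0.1]
    - [0,0,0]
  translation:
    - [0.002,-0.002,-0.045]
    - [0.003,-0.002,-0.048]
    - [0.003,-0.002,-0.048]
    - [0.003,-0.002,-0.048]
    - [0.003,-0.002,-0.048]
    - [0.003,-0.002,-0.04]
    - [0,0,0]
    - [0,0,0]
    - [0,0,0]
    - [0,0,0]
  hand: [0.4,0.4,0.4,0.4,0.4,0.4,0.4,0.4,0.4,0.4]

```text
clock: 7.4
ee_pos: [528.9, -106.8, 193.8]
tcp_rot: [2.527, 1.543, -2.057]
contact_force: [0.0, 0.3, -0.6]
opening: 64.4
```

Run:
```python
from h import *
plan(np.array([541,-100,200]),tool([0,0,1],YAW))
```

```text
pos [ 528.9055 -106.8265  193.815 ] F [ 0.044   0.3192 -0.606 ] open 64.38080190328465 t 7.4
rot tot [-0.0047 -0.0226 -0.016 ] n 1 each [-0.0047 -0.0226 -0.016 ]
trans m: before-rot frame [-0.0065 -0.0128  0.0051] after-rot frame [-0.0062 -0.0129  0.0052] n 1 each(after) [-0.0062 -0.0129  0.0052]
```

Run:
```python
from h import *
g=(0,255,0)
b=np.array([541,-201.5,72.]);Z=[0,0,1]
ct=np.array([-2+25-0.,0,0]) # tool frame rim of held cup: x=-23
s,c=shot("w4",[(circ(b,Z,32.5,90),g,True),(circ([-23.,0,0],[1,0,0.],32.5,90),(0,255,255),False)],0,80,390,300,2)
```

```text
(no output)
```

View pics/w4.png

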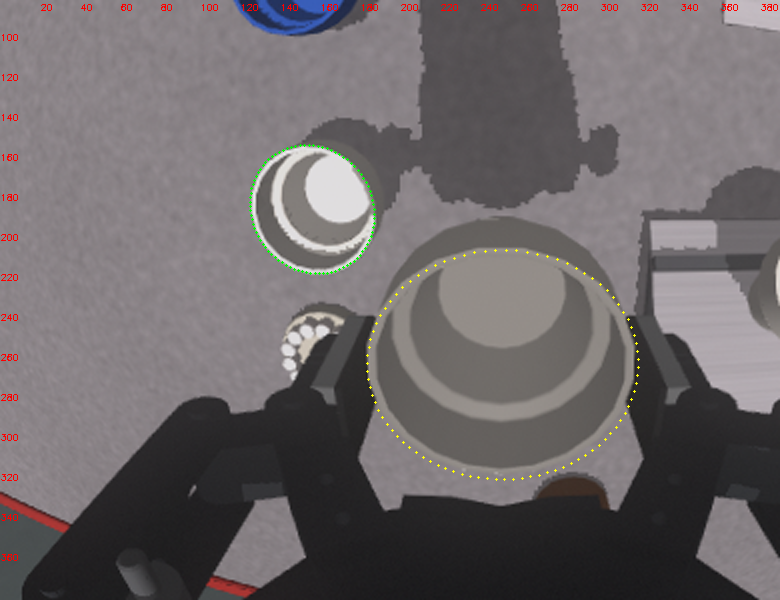

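Wrist view: the bench cup's rim, at display (250..375, 145..273), coincides with the prediction at (541, -201.5, 72). The held cup's rim matches tool x = -23 mm with about 0.7 mm offset. The tool side and bench positions agree.

>>> apply_moves:
  rot:
    - [-0.005,-0.022,-0.016]
    - [0,0,0]
    - [0,0,0]
    - [0,0,0]
    - [0,0,0]
  translation:
    - [0,-0.008,-0.03]
    - [0,-0.008,-0.03]
    - [0,-0.008,-0.03]
    - [0,0,0]
    - [0,0,0]
  hand: [0.4,0.4,0.4,0.4,0.4]

```text
clock: 7.95
ee_pos: [554.6, -193.0, 187.7]
tcp_rot: [2.418, 1.556, -2.155]
contact_force: [0.1, -0.3, -1.1]
opening: 64.8
```

Run:
```python
from h import *
plan(np.array([541.7,-201.4,140]),tool([0,0,1],YAW))
```

```text
pos [ 554.5522 -193.0103  187.6507] F [ 0.1075 -0.2551 -1.0799] open 64.82146748571286 t 7.95
rot tot [ 0.0065 -0.0114 -0.01  ] n 1 each [ 0.0065 -0.0114 -0.01  ]
trans m: before-rot frame [ 0.0479  0.0134 -0.006 ] after-rot frame [ 0.0477  0.0138 -0.0066] n 2 each(after) [ 0.0238  0.0069 -0.0033]
```

>>> apply_moves:
  rot:
    - [0.006,-0.011,-0.01]
    - [0,0,0]
    - [0,0,0]
    - [0,0,0]
    - [0,0,0]
  translation:
    - [0,0.007,-0.003]
    - [0.01,0.006,-0.003]
    - [0.015,0,0]
    - [0.015,0,0]
    - [0,0,0]
  hand: [0.4,0.4,0.4,0.4,0.4]

```text
clock: 8.45
ee_pos: [534.7, -198.1, 144.2]
tcp_rot: [1.997, 1.566, -2.578]
contact_force: [-0.4, 0.7, -1.7]
opening: 64.6
```

Run:
```python
from h import *
plan(np.array([541.7,-201.4,115]),tool([0,0,1],YAW))
```

```text
pos [ 534.7294 -198.105   144.2357] F [-0.432   0.679  -1.7393] open 64.59309782050718 t 8.45
rot tot [ 0.0048 -0.002  -0.0044] n 1 each [ 0.0048 -0.002  -0.0044]
trans m: before-rot frame [ 0.0292 -0.0066 -0.0042] after-rot frame [ 0.0292 -0.0065 -0.0042] n 1 each(after) [ 0.0292 -0.0065 -0.0042]
```

>>> apply_moves:
  rot:
    - [0.005,-0.002,-0.004]
    - [0,0,0]
    - [0,0,0]
    - [0,0,0]
    - [0,0,0]
  translation:
    - [0,-0.0065,-0.004]
    - [0,0,0]
    - [0.01,0,0]
    - [0.005,0,0]
    - [0,0,0]
  hand: [0.4,0.4,0.4,0.4,0.4]

```text
clock: 8.95
ee_pos: [542.4, -200.8, 129.2]
tcp_rot: [-1.967, 1.569, -0.262]
contact_force: [-0.6, 0.0, -1.0]
opening: 64.5
```

Run:
```python
from h import *
plan(np.array([541.7,-201.4,115]),tool([0,0,1],YAW))
```

```text
pos [ 542.3827 -200.7878  129.2317] F [-0.6344  0.0357 -0.97  ] open 64.48821722940752 t 8.95
rot tot [ 0.0007 -0.0009  0.002 ] n 1 each [ 0.0007 -0.0009  0.002 ]
trans m: before-rot frame [ 0.0142  0.0008 -0.0005] after-rot frame [ 0.0142  0.0008 -0.0005] n 1 each(after) [ 0.0142  0.0008 -0.0005]
```

>>> apply_moves:
  rot:
    - [0,0,0]
    - [0,0,0]
    - [0,0,0]
    - [0,0,0]
    - [0,0,0]
    - [0,0,0]
  translation:
    - [0.007,0.001,0]
    - [0.008,0,0]
    - [0.008,0,0]
    - [0.008,0,0]
    - [0.007,0,0]
    - [0,0,0]
  hand: [0.4,0.4,0.4,0.4,0.4,0.4]

```text
clock: 9.55
ee_pos: [541.2, -200.8, 87.4]
tcp_rot: [-1.916, 1.569, -0.212]
contact_force: [0.2, -0.5, -0.5]
opening: 64.6
```

Run:
```python
from h import *
plan(np.array([541.7,-201.4,73]),tool([0,0,1],YAW))
```

```text
pos [ 541.2357 -200.826    87.4206] F [ 0.2338 -0.5351 -0.5295] open 64.58029149606338 t 9.55
rot tot [ 0.0009 -0.0005  0.0014] n 1 each [ 0.0009 -0.0005  0.0014]
trans m: before-rot frame [ 0.0144 -0.0004 -0.0006] after-rot frame [ 0.0144 -0.0004 -0.0006] n 1 each(after) [ 0.0144 -0.0004 -0.0006]
```

>>> apply_moves:
  rot:
    - [0,0,0]
    - [0,0,0]
    - [0,0,0]
    - [0,0,0]
    - [0,0,0]
  translation:
    - [0.003,0,0]
    - [0.003,0,0]
    - [0.003,0,0]
    - [0.002,0,0]
    - [0,0,0]
  hand: [0.4,0.4,0.4,0.4,0.4]

```text
clock: 10.05
ee_pos: [541.8, -200.9, 75.7]
tcp_rot: [-1.913, 1.568, -0.209]
contact_force: [0.4, -0.3, -0.7]
opening: 64.5
```

>>> apply_moves:
  rot:
    - [0,0,0]
    - [0,0,0]
    - [0,0,0]
  translation:
    - [0.0015,0,0]
    - [0.001,0,0]
    - [0,0,0]
  hand: [0.4,0.4,0.4]

```text
clock: 10.35
ee_pos: [543.0, -200.9, 74.5]
tcp_rot: [-1.987, 1.566, -0.283]
contact_force: [0.6, 0.3, -1.4]
opening: 64.7
```

>>> apply_moves:
  rot:
    - [0,0,0]
    - [0,0,0]
    - [0,0,0]
  translation:
    - [0.001,0.001,0]
    - [0.001,0,0]
    - [0,0,0]
  hand: [0.4,0.4,0.4]

```text
clock: 10.65
ee_pos: [543.9, -200.9, 74.4]
tcp_rot: [-1.962, 1.562, -0.258]
contact_force: [-0.7, -0.0, -1.9]
opening: 64.0
```

Run:
```python
from h import *
S=get_image("side")
plan(np.array([541.7,-201.4,73]),tool([0,0,1],YAW))
cv2.imwrite("pics/s3.png",cv2.resize(S["color"][170:290,160:320,::-1],None,fx=5,fy=5,interpolation=cv2.INTER_CUBIC))
```

```text
pos [ 543.7843 -200.9812   74.274 ] F [-0.3475 -0.6331  0.3598] open 64.2440836824064 t 10.7
rot tot [ 0.0012 -0.0033  0.0081] n 1 each [ 0.0012 -0.0033  0.0081]
trans m: before-rot frame [ 0.0013  0.0021 -0.0001] after-rot frame [ 0.0013  0.0021 -0.0001] n 1 each(after) [ 0.0013  0.0021 -0.0001]
```

View pics/s3.png

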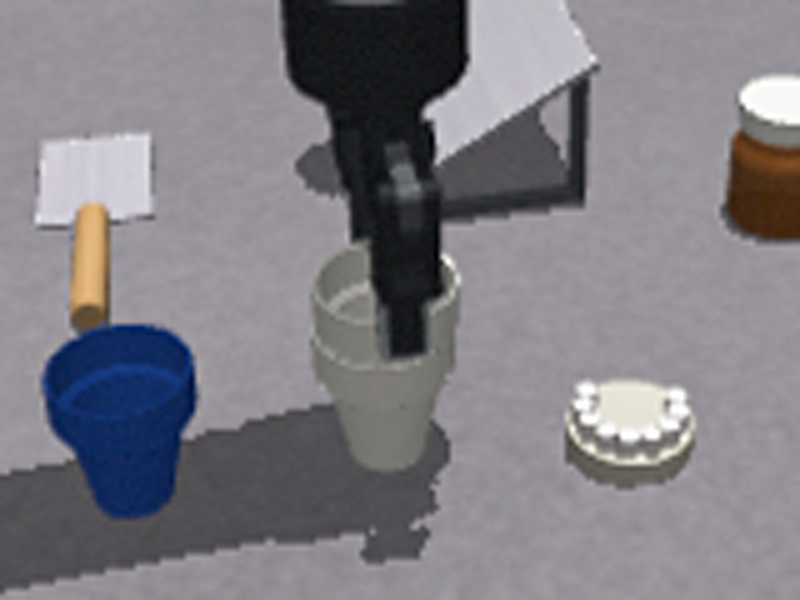

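>>> apply_moves:
  rot:
    - [0,-0.003,0.008]
    - [0,0,0]
    - [0,0,0]
  translation:
    - [-0.001,0.002,0]
    - [0,0,0]
    - [0.001,0,0]
  hand: [0.4,0.4,0.4]

```text
clock: 11.0
ee_pos: [541.3, -201.5, 74.1]
tcp_rot: [1.614, 1.57, -2.965]
contact_force: [-1.2, 0.5, 11.6]
opening: 64.8
```

Run:
```python
from h import *
plan(np.array([541.7,-201.4,73]),tool([0,0,1],YAW))
print(sense()["moment"])
```

```text
pos [ 541.2846 -201.4839   74.1499] F [-1.2321  0.462  11.6338] open 64.81931920793792 t 11.0
rot tot [ 0.0008 -0.     -0.0011] n 1 each [ 0.0008 -0.     -0.0011]
trans m: before-rot frame [ 0.0011 -0.0004  0.    ] after-rot frame [ 0.0011 -0.0004  0.    ] n 1 each(after) [ 0.0011 -0.0004  0.    ]
[0.2093 0.2961 0.0303]
```

Aligned and resting with 11.6 N upward, so the cup is seated. I'll release and rise.

>>> apply_moves:
  rot:
    - [0,0,0]
    - [0,0,0]
    - [0,0,0]
    - [0,0,0]
    - [0,0,0]
    - [0,0,0]
    - [0,0,0]
    - [0,0,0]
    - [0,0,0]
    - [0,0,0]
  translation:
    - [0,0,0]
    - [0,0,0]
    - [0,0,0]
    - [0,0,0]
    - [-0.01,0,0]
    - [-0.02,0,0]
    - [-0.03,0,0]
    - [-0.04,0,0]
    - [-0.04,0,0]
    - [0,0,0]
  hand: [0.2,0,0,0,0,0,0,0,0,0]

```text
clock: 12.0
ee_pos: [541.3, -200.8, 220.6]
tcp_rot: [1.095, 1.568, 2.801]
contact_force: [0.5, -0.2, 0.6]
opening: 85.4
```

Run:
```python
from h import *
b=np.array([541.3,-201.5,0.])
s,c=shot("w5",[(circ(b+[0,0,96],[0,0,1],32.5,90),(0,255,0),True),(circ(b+[0,0,72],[0,0,1],32.5,90),(0,255,255),True)],130,60,260,200,2.2)
S=get_image("side")["color"][200:280,190:290,::-1]
a=cv2.imread("pics/w5.png");S=cv2.resize(S,None,fx=5.5,fy=5.5,interpolation=cv2.INTER_CUBIC)[:440]
S=S[:, 80:300] if False else cv2.resize(S,(0,0),fx=.42,fy=.42)
o=np.zeros((440,572+S.shape[1],3),np.uint8);o[:,:572]=a[:440,:572];o[:S.shape[0],572:]=S;cv2.imwrite("pics/w5b.png",o)
r2=np.array([534,50.5,101.])
plan(r2+90*AX,tool(AX,YAW))
```

```text
pos [ 537.9264 -200.6391  216.246 ] F [-0.9068  0.6573 -0.4027] open 85.27379632423633 t 12.1
rot tot [ 0.0006  0.0049 -0.5342] n 4 each [ 0.0002  0.0012 -0.1335]
trans m: before-rot frame [0.0386 0.0148 0.2493] after-rot frame [0.0245 0.0322 0.2495] n 6 each(after) [0.0041 0.0054 0.0416]
```

View pics/w5b.png

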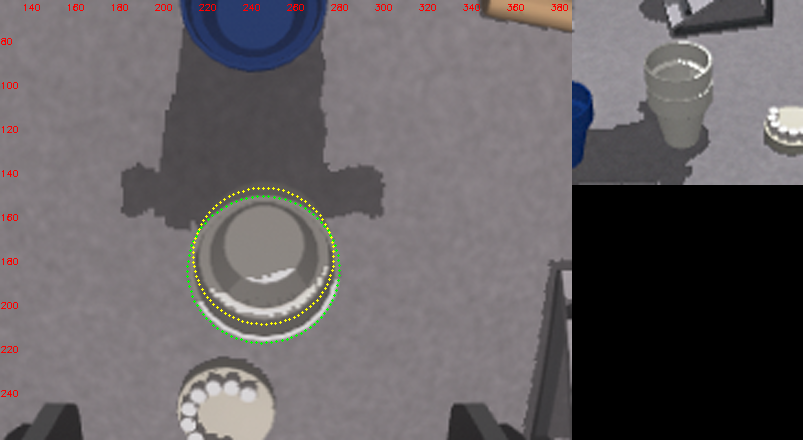

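The first cup is nested: its rim follows the green 96 mm circle exactly, centred at (541.3, -201.5), with collars adjacent in the side inset. For cup 2 I'll measure numerically, using cup 1's grasp to calibrate the method.

```bash
cat >> h.py <<'E'
def auto(name,ax,p0,axes,span=7):
    "grid search of rim centre p0+i*axes[0]+j*axes[1] for best rim edge contrast"
    z=np.load(f"pics/{name}.npz");s={"ee_pos":z["p"],"tcp_rot":z["r"]};c={"mtx":z["mtx"],"mount":z["mount"]}
    g=cv2.GaussianBlur(cv2.cvtColor(z["color"],cv2.COLOR_RGB2GRAY),(0,0),.7).astype(np.float32)
    sm=lambda q:cv2.remap(g,q[:,0].astype(np.float32)[None],q[:,1].astype(np.float32)[None],1)[0]
    best=[]
    for i in np.arange(-span,span+.1,.5):
        for j in np.arange(-span,span+.1,.5):
            p=p0+i*axes[0]+j*axes[1]
            a=[sm(wproj(c,s,circ(p,ax,r,120))) for r in(28,31.3,33.7)]
            best.append((np.clip(a[1]-a[2],-15,15).mean()+np.clip(a[1]-a[0],-15,15).mean(),i,j))
    best.sort(reverse=True);return best[:3]
E
python3 - <<'E'
from h import *
Q=tool(AX,YAW);r1=np.array([509.9,204.7,105.4])
for n in("w1","w2"):
    print(n,auto(n,AX,r1,(Q[:,1],Q[:,2])))
r2=r1+156.6*np.array([.1323,-.9912,0]);print(r2,auto("w1",AX,r2,(Q[:,1],Q[:,2])))
T=get_image("top");S=get_image("side");print(proj(T,[r1,r2]),proj(S,[r1,r2]))
E
```

```text
w1 [(np.float32(27.26936), np.float64(-1.0), np.float64(-1.0)), (np.float32(27.1288), np.float64(-1.0), np.float64(-0.5)), (np.float32(26.330322), np.float64(-0.5), np.float64(-1.0))]
w2 [(np.float32(27.155754), np.float64(-1.0), np.float64(-0.5)), (np.float32(26.805086), np.float64(-1.0), np.float64(-1.0)), (np.float32(26.24506), np.float64(-0.5), np.float64(-1.0))]
[530.6182  49.4781 105.4   ] [(np.float32(27.240887), np.float64(-1.5), np.float64(0.0)), (np.float32(27.110922), np.float64(-2.0), np.float64(0.5)), (np.float32(27.02977), np.float64(-2.0), np.float64(0.0))]
[[197.6654 223.3569]
 [255.4937 216.2271]] [[220.6404 148.021 ]
 [228.3845 170.111 ]]
```

>>> apply_moves:
  rot:
    - [0,0,0]
    - [0,0,0]
    - [0,0,0]
    - [0,0,0]
    - [0,0,0]
    - [0,0,-0.13]
    - [0,0,-0.13]
    - [0,0,-0.13]
    - [0,0,-0.13]
    - [0,0,0]
  translation:
    - [0,0.004,0.045]
    - [0.0,0.003,0.048]
    - [0.0,0.003,0.048]
    - [0.0,0.003,0.048]
    - [0.0,0.002,0.045]
    - [0,0,0]
    - [0,0,0]
    - [0,0,0]
    - [0,0,0]
    - [0,0,0]
  hand: [0,0,0,0,0,0,0,0,0,0]

```text
clock: 13.2
ee_pos: [477.0, 30.5, 198.8]
tcp_rot: [-1.587, 1.204, 0.113]
contact_force: [-1.0, 0.4, -0.2]
opening: 85.3
```

Run:
```python
from h import *
r2=np.array([531.1,50.5,105.7])
plan(r2+40*AX,tool(AX,YAW))
```

```text
pos [477.0122  30.4809 198.779 ] F [-0.992   0.362  -0.1643] open 85.31400760306019 t 13.2
rot tot [-0.0019 -0.0072 -0.1567] n 2 each [-0.0009 -0.0036 -0.0784]
trans m: before-rot frame [ 0.0675 -0.0129  0.0132] after-rot frame [ 0.0687 -0.0022  0.0127] n 2 each(after) [ 0.0344 -0.0011  0.0063]
```

>>> apply_moves:
  rot:
    - [0,-0.004,-0.08]
    - [0,-0.004,-0.08]
    - [0,0,0]
    - [0,0,0]
    - [0,0,0]
    - [0,0,0]
  translation:
    - [0,0,0.006]
    - [0,0,0.006]
    - [0.015,0,0]
    - [0.02,0,0]
    - [0.015,0,0]
    - [0,0,0]
  hand: [0,0,0,0,0,0]

```text
clock: 13.8
ee_pos: [498.4, 26.2, 159.9]
tcp_rot: [-1.636, 1.162, 0.054]
contact_force: [-0.3, 0.3, 0.8]
opening: 85.2
```

Run:
```python
from h import *
Q=tool(AX,YAW);r2=np.array([531.1,50.5,105.7])
shot("w6",[]);print(auto("w6",AX,r2,(Q[:,1],Q[:,2])),auto("w6",AX,r2,(Q[:,0],Q[:,1])))
plan(r2+15*AX,Q)
```

```text
[(np.float32(26.6903), np.float64(-1.0), np.float64(-1.5)), (np.float32(26.28759), np.float64(-1.0), np.float64(-1.0)), (np.float32(26.204557), np.float64(-0.5), np.float64(-1.0))] [(np.float32(21.70786), np.float64(3.5), np.float64(-2.0)), (np.float32(21.633595), np.float64(4.5), np.float64(-2.5)), (np.float32(21.566635), np.float64(4.0), np.float64(-2.0))]
pos [498.1818  26.1351 160.4794] F [ 0.286  -0.3392 -0.29  ] open 85.78508085473557 t 13.85
rot tot [-0.0057 -0.032  -0.1157] n 1 each [-0.0057 -0.032  -0.1157]
trans m: before-rot frame [ 0.049  -0.0093  0.0214] after-rot frame [ 0.0504 -0.0037  0.0198] n 2 each(after) [ 0.0252 -0.0018  0.0099]
```

>>> apply_moves:
  rot:
    - [-0.005,-0.03,-0.11]
    - [0,0,0]
    - [0,0,0]
    - [0,0,0]
    - [0,0,0]
  translation:
    - [0,-0.002,0.01]
    - [0,0,0.01]
    - [0.01,0,0]
    - [0.01,0,0]
    - [0,0,0]
  hand: [0,0,0,0,0]

```text
clock: 14.35
ee_pos: [503.1, 35.7, 138.7]
tcp_rot: [-1.646, 1.125, 0.045]
contact_force: [-0.2, -0.2, 0.2]
opening: 85.5
```

Run:
```python
from h import *
Q=tool(AX,YAW);r2=np.array([531.1,50.5,105.7])
plan(r2+15*AX,Q)
```

```text
pos [503.0638  35.7149 138.7   ] F [-0.1705 -0.195   0.1516] open 85.54870801238825 t 14.35
rot tot [-0.0023 -0.0378 -0.0794] n 1 each [-0.0023 -0.0378 -0.0794]
trans m: before-rot frame [ 0.0272 -0.0114  0.012 ] after-rot frame [ 0.0285 -0.0093  0.0109] n 1 each(after) [ 0.0285 -0.0093  0.0109]
```

>>> apply_moves:
  rot:
    - [0,-0.04,-0.08]
    - [0,0,0]
    - [0,0,0]
    - [0,0,0]
    - [0,0,0]
  translation:
    - [0,0,0]
    - [0,0,0]
    - [0,-0.005,0.005]
    - [0,-0.005,0.005]
    - [0,0,0]
  hand: [0,0,0,0,0]

```text
clock: 14.85
ee_pos: [512.8, 49.2, 144.5]
tcp_rot: [-1.579, 1.052, 0.124]
contact_force: [-0.3, 0.4, 0.2]
opening: 85.3
```

Run:
```python
from h import *
Q=tool(AX,YAW);r2=np.array([531.1,50.5,105.7])
plan(r2+15*AX,Q);print(sense()["q"])
```

```text
pos [512.7871  49.2372 144.5349] F [-0.3346  0.4425  0.2424] open 85.34505258100761 t 14.85
rot tot [ 0.0006 -0.0043 -0.0051] n 1 each [ 0.0006 -0.0043 -0.0051]
trans m: before-rot frame [ 0.0278  0.0034 -0.001 ] after-rot frame [ 0.0278  0.0036 -0.0012] n 1 each(after) [ 0.0278  0.0036 -0.0012]
[ 0.2967  0.4782 -0.649   2.4721  2.2238  0.4189 -0.6944]
```

>>> apply_moves:
  rot:
    - [0,-0.004,-0.005]
    - [0,0,0]
    - [0,0,0]
    - [0,0,0]
  translation:
    - [0.005,0.003,-0.001]
    - [0.01,0,0]
    - [0.01,0,0]
    - [0,0,0]
  hand: [0,0,0,0]

```text
clock: 15.25
ee_pos: [525.2, 52.0, 120.8]
tcp_rot: [-1.577, 1.044, 0.131]
contact_force: [0.5, 0.3, -0.9]
opening: 85.7
```

Run:
```python
from h import *
Q=tool(AX,YAW);r2=np.array([531.1,50.5,105.7])
plan(r2-23*AX,Q);print(sense()["q"])
shot("w7",[]);print(auto("w7",AX,r2,(Q[:,1],Q[:,2])))
```

```text
pos [525.2282  51.9514 120.8334] F [ 0.5034  0.3461 -0.906 ] open 85.65047260441197 t 15.25
rot tot [ 0.0052 -0.0009  0.0028] n 1 each [ 0.0052 -0.0009  0.0028]
trans m: before-rot frame [ 0.0389  0.0028 -0.0022] after-rot frame [ 0.0389  0.0027 -0.0022] n 1 each(after) [ 0.0389  0.0027 -0.0022]
[ 0.3066  0.5597 -0.6739  2.4643  2.2808  0.4958 -0.7259]
[(np.float32(25.67067), np.float64(-0.5), np.float64(-1.5)), (np.float32(25.267506), np.float64(-0.5), np.float64(-1.0)), (np.float32(24.307144), np.float64(-1.0), np.float64(-1.5))]
```

Consistent with cup 1's bias, so I'll go in and grip.

>>> apply_moves:
  rot:
    - [0.004,0,0.003]
    - [0,0,0]
    - [0,0,0]
    - [0,0,0]
    - [0,0,0]
  translation:
    - [0.008,0.0025,-0.0025]
    - [0.01,0,0]
    - [0.01,0,0]
    - [0.008,0,0]
    - [0,0,0]
  hand: [0,0,0,0,0]

```text
clock: 15.8
ee_pos: [542.1, 50.6, 84.8]
tcp_rot: [-1.572, 1.049, 0.13]
contact_force: [-0.2, 0.1, 0.1]
opening: 85.5
```

Run:
```python
from h import *
Q=tool(AX,YAW);r2=np.array([531.1,50.5,105.7])
plan(r2-23*AX,Q);print(sense()["q"][3])
```

```text
pos [542.1488  50.5779  84.8459] F [-0.2472  0.1341  0.1078] open 85.52120399907439 t 15.8
rot tot [-0.0009 -0.0013 -0.0021] n 1 each [-0.0009 -0.0013 -0.0021]
trans m: before-rot frame [-0.0005 -0.0009  0.0014] after-rot frame [-0.0005 -0.0009  0.0014] n 1 each(after) [-0.0005 -0.0009  0.0014]
2.440760827269349
```

>>> apply_moves:
  rot:
    - [0,0,0]
    - [0,0,0]
    - [0,0,0]
    - [0,0,0]
    - [0,0,0]
    - [0,0,0]
    - [0,0,0]
    - [0,0,0]
  translation:
    - [0,0,0.001]
    - [0,0,0]
    - [0,0,0]
    - [0,0,0]
    - [0,0,0]
    - [-0.007,-0.004,0]
    - [-0.013,-0.008,0]
    - [0,0,0]
  hand: [0.4,0.4,0.4,0.4,0.4,0.4,0.4,0.4]
  force: 35

```text
clock: 16.6
ee_pos: [540.5, 52.1, 109.5]
tcp_rot: [-1.571, 1.051, 0.132]
contact_force: [0.3, -0.4, -1.3]
opening: 64.7
```

Run:
```python
from h import *
plan(np.array([590,-100,225]),tool([0,0,1],YAW));print(sense()["q"])
```

```text
pos [540.5201  52.0646 109.5276] F [ 0.341  -0.4096 -1.3316] open 64.66830772728662 t 16.6
rot tot [ 0.0001 -0.0002  0.5194] n 4 each [ 0.     -0.0001  0.1299]
trans m: before-rot frame [-0.0858 -0.0824 -0.1573] after-rot frame [-0.1155 -0.0289 -0.1573] n 5 each(after) [-0.0231 -0.0058 -0.0315]
[ 0.2982  0.5924 -0.656   2.4336  2.2796  0.4938 -0.7106]
```

>>> apply_moves:
  rot:
    - [0,0,0]
    - [0,0,0]
    - [0,0,0]
    - [0,0,0]
    - [0,0,0]
    - [0,0,0.1]
    - [0,0,0.12]
    - [0,0,0.12]
    - [0,0,0.12]
    - [0,0,0]
  translation:
    - [-0.022,-0.014,0]
    - [-0.022,-0.014,0]
    - [-0.022,-0.014,0]
    - [-0.022,-0.014,0]
    - [0,0,0]
    - [0,0,-0.01]
    - [0,0,-0.01]
    - [0,0,-0.01]
    - [0,0,-0.01]
    - [0,0,0]
  hand: [0.4,0.4,0.4,0.4,0.4,0.4,0.4,0.4,0.4,0.4]

```text
clock: 17.6
ee_pos: [556.7, 20.2, 210.2]
tcp_rot: [-1.722, 1.166, -0.042]
contact_force: [0.8, 0.2, -1.4]
opening: 64.5
```

Run:
```python
from h import *
plan(np.array([541,-110,225]),tool([0,0,1],YAW));print(sense()["q"])
```

```text
pos [556.6583  20.2383 210.1802] F [ 0.7511  0.1883 -1.4164] open 64.5197644926757 t 17.6
rot tot [-0.0235 -0.0655  0.3991] n 3 each [-0.0078 -0.0218  0.133 ]
trans m: before-rot frame [-0.0176  0.0231 -0.1288] after-rot frame [-0.0148  0.0327 -0.127 ] n 3 each(after) [-0.0049  0.0109 -0.0423]
[ 0.1772  0.3311 -0.4175  2.2658  0.9297  0.2809  0.6212]
```

>>> apply_moves:
  rot:
    - [-0.008,-0.02,0.12]
    - [-0.008,-0.02,0.12]
    - [-0.008,-0.02,0.12]
    - [0,0,0]
    - [0,0,0]
    - [0,0,0]
    - [0,0,0]
    - [0,0,0]
  translation:
    - [0,0,0]
    - [0,0,0]
    - [0,0,0]
    - [-0.008,0.01,-0.035]
    - [-0.004,0.01,-0.04]
    - [-0.002,0.01,-0.035]
    - [0,0,0]
    - [0,0,0]
  hand: [0.4,0.4,0.4,0.4,0.4,0.4,0.4,0.4]

```text
clock: 18.4
ee_pos: [532.6, -103.0, 214.4]
tcp_rot: [-2.204, 1.517, -0.504]
contact_force: [-0.2, 0.0, -0.6]
opening: 64.5
```

Run:
```python
from h import *
plan(np.array([541,-110,225]),tool([0,0,1],YAW));print(sense()["q"])
```

```text
pos [ 532.5748 -102.9815  214.4235] F [-0.2021  0.0258 -0.6459] open 64.46220660662848 t 18.4
rot tot [-0.0029 -0.0322  0.0437] n 1 each [-0.0029 -0.0322  0.0437]
trans m: before-rot frame [-0.01   -0.0079 -0.0084] after-rot frame [-0.0106 -0.0074 -0.0081] n 1 each(after) [-0.0106 -0.0074 -0.0081]
[ 0.632   0.4465 -0.7093  2.0481  0.4664  0.7519  1.3358]
```

>>> apply_moves:
  rot:
    - [-0.003,-0.032,0.044]
    - [0,0,0]
    - [0,0,0]
  translation:
    - [0,0,0]
    - [-0.005,0,0]
    - [0,0,0]
  hand: [0.4,0.4,0.4]

```text
clock: 18.7
ee_pos: [530.1, -101.7, 217.6]
tcp_rot: [2.328, 1.565, -2.249]
contact_force: [-0.1, -0.3, -1.4]
opening: 64.6
```

Run:
```python
from h import *
shot("w8",[])
Z=np.array([0,0,1.]);XY=np.eye(3)[:2]
for n,h in(("w4",72),("w5",96),("w8",96)):
    z=np.load(f"pics/{n}.npz");M=R.from_euler("xyz",z["r"]).as_matrix()
    print(n,"stack",auto(n,Z,np.array([541.3,-201.5,h]),XY,4)[:2])
    if n!="w5":
        for d in(20,23,26): print(" held",d,auto(n,-M[:,0],z["p"]+M@[-d,0,0],(M[:,1],M[:,2]),3)[:2])
plan(np.array([541.3,-201.5,200]),tool([0,0,1],YAW))
```

```text
w4 stack [(np.float32(23.258472), np.float64(0.5), np.float64(-1.0)), (np.float32(23.12841), np.float64(0.0), np.float64(-1.0))]
 held 20 [(np.float32(22.115276), np.float64(-0.5), np.float64(-1.0)), (np.float32(21.999657), np.float64(-0.5), np.float64(-0.5))]
 held 23 [(np.float32(22.250645), np.float64(1.0), np.float64(-1.0)), (np.float32(22.183342), np.float64(1.5), np.float64(-1.0))]
 held 26 [(np.float32(15.427108), np.float64(2.5), np.float64(-1.0)), (np.float32(14.828841), np.float64(2.5), np.float64(-0.5))]
w5 stack [(np.float32(23.91478), np.float64(-1.0), np.float64(-0.5)), (np.float32(23.713232), np.float64(-1.0), np.float64(0.0))]
w8 stack [(np.float32(23.251343), np.float64(0.0), np.float64(-1.5)), (np.float32(23.13216), np.float64(0.0), np.float64(-1.0))]
 held 20 [(np.float32(24.688313), np.float64(-2.5), np.float64(-1.0)), (np.float32(24.647022), np.float64(-3.0), np.float64(-1.0))]
 held 23 [(np.float32(25.399755), np.float64(-1.0), np.float64(-0.5)), (np.float32(25.078289), np.float64(-1.5), np.float64(-0.5))]
 held 26 [(np.float32(13.507348), np.float64(0.5), np.float64(-1.0)), (np.float32(13.241227), np.float64(1.0), np.float64(-1.0))]
pos [ 529.9596 -101.6805  217.3765] F [-0.0181 -0.7484 -0.8819] open 64.85183665509194 t 18.75
rot tot [ 0.0029 -0.004  -0.0046] n 1 each [ 0.0029 -0.004  -0.0046]
trans m: before-rot frame [ 0.0178  0.0022 -0.1004] after-rot frame [ 0.0174  0.002  -0.1004] n 3 each(after) [ 0.0058  0.0007 -0.0335]
```

>>> apply_moves:
  rot:
    - [0.003,-0.004,-0.004]
    - [0,0,0]
    - [0,0,0]
    - [0,0,0]
    - [0,0,0]
  translation:
    - [0,0.0,-0.03]
    - [0,-0.002,-0.035]
    - [0,-0.002,-0.03]
    - [0,0,0]
    - [0,0,0]
  hand: [0.4,0.4,0.4,0.4,0.4]

```text
clock: 19.25
ee_pos: [547.0, -192.2, 217.8]
tcp_rot: [-2.79, 1.565, -1.075]
contact_force: [0.5, 0.2, -1.7]
opening: 64.6
```

Run:
```python
from h import *
plan(np.array([539.3,-201.6,155]),tool([0,0,1],YAW))
```

```text
pos [ 547.0485 -192.1661  217.7708] F [ 0.5071  0.2116 -1.713 ] open 64.563843535631 t 19.25
rot tot [ 0.011  -0.0051  0.0019] n 1 each [ 0.011  -0.0051  0.0019]
trans m: before-rot frame [ 0.0628  0.0091 -0.0079] after-rot frame [ 0.0628  0.0089 -0.0083] n 2 each(after) [ 0.0314  0.0045 -0.0042]
```

>>> apply_moves:
  rot:
    - [0.01,-0.005,0.002]
    - [0,0,0]
    - [0,0,0]
    - [0,0,0]
    - [0,0,0]
    - [0,0,0]
  translation:
    - [0,0.008,-0.008]
    - [0.01,0,0]
    - [0.015,0,0]
    - [0.015,0,0]
    - [0.01,0,0]
    - [0,0,0]
  hand: [0.4,0.4,0.4,0.4,0.4,0.4]

```text
clock: 19.85
ee_pos: [537.9, -196.9, 162.7]
tcp_rot: [1.198, 1.568, 2.909]
contact_force: [0.9, 0.2, -0.8]
opening: 64.4
```

Run:
```python
from h import *
plan(np.array([539.3,-201.6,155]),tool([0,0,1],YAW))
```

```text
pos [ 537.891  -196.9177  162.6955] F [ 0.8888  0.2033 -0.7632] open 64.39465003420285 t 19.85
rot tot [ 0.0075  0.001  -0.0026] n 1 each [ 0.0075  0.001  -0.0026]
trans m: before-rot frame [ 0.0077 -0.0008 -0.0048] after-rot frame [ 0.0077 -0.0008 -0.0048] n 1 each(after) [ 0.0077 -0.0008 -0.0048]
```

>>> apply_moves:
  rot:
    - [0.007,0,-0.002]
    - [0,0,0]
    - [0,0,0]
    - [0,0,0]
  translation:
    - [0,-0.001,-0.005]
    - [0,0,0]
    - [0.008,0,0]
    - [0,0,0]
  hand: [0.4,0.4,0.4,0.4]

```text
clock: 20.25
ee_pos: [540.6, -201.8, 154.1]
tcp_rot: [-0.501, 1.57, 1.202]
contact_force: [-1.0, -0.9, -1.5]
opening: 64.5
```

Run:
```python
from h import *
plan(np.array([539.3,-201.6,110]),tool([0,0,1],YAW))
```

```text
pos [ 540.603  -201.8409  154.1316] F [-1.0201 -0.9038 -1.4585] open 64.53667192702342 t 20.25
rot tot [0.0004 0.0011 0.0006] n 1 each [0.0004 0.0011 0.0006]
trans m: before-rot frame [0.0441 0.0013 0.0004] after-rot frame [0.0441 0.0013 0.0004] n 1 each(after) [0.0441 0.0013 0.0004]
```

>>> apply_moves:
  rot:
    - [0,0,0]
    - [0,0,0]
    - [0,0,0]
    - [0,0,0]
    - [0,0,0]
    - [0,0,0]
    - [0,0,0]
  translation:
    - [0.005,0.001,0]
    - [0.008,0,0]
    - [0.008,0,0]
    - [0.008,0,0]
    - [0.008,0,0]
    - [0.005,0,0]
    - [0,0,0]
  hand: [0.4,0.4,0.4,0.4,0.4,0.4,0.4]

```text
clock: 20.95
ee_pos: [539.6, -201.9, 108.3]
tcp_rot: [-0.5, 1.57, 1.204]
contact_force: [0.2, 0.5, -1.6]
opening: 64.8
```

Run:
```python
from h import *
plan(np.array([539.3,-201.6,98]),tool([0,0,1],YAW))
```

```text
pos [ 539.6275 -201.8955  108.2599] F [ 0.1832  0.5499 -1.5543] open 64.83279792800853 t 20.95
rot tot [0.0004 0.0011 0.0006] n 1 each [0.0004 0.0011 0.0006]
trans m: before-rot frame [0.0103 0.0003 0.0003] after-rot frame [0.0103 0.0003 0.0003] n 1 each(after) [0.0103 0.0003 0.0003]
```

>>> apply_moves:
  rot:
    - [0,0,0]
    - [0,0,0]
    - [0,0,0]
    - [0,0,0]
  translation:
    - [0.003,0,0]
    - [0.003,0,0]
    - [0.0015,0,0]
    - [0,0,0]
  hand: [0.4,0.4,0.4,0.4]

```text
clock: 21.35
ee_pos: [540.2, -201.9, 100.4]
tcp_rot: [-1.053, 1.569, 0.651]
contact_force: [0.3, -0.6, -1.3]
opening: 64.3
```

>>> apply_moves:
  rot:
    - [0,0,0]
    - [0,0,0]
    - [0,0,0]
  translation:
    - [0.001,0,0]
    - [0.001,0,0]
    - [0,0,0]
  hand: [0.4,0.4,0.4]

```text
clock: 21.65
ee_pos: [540.4, -201.9, 98.7]
tcp_rot: [-1.313, 1.569, 0.391]
contact_force: [-0.8, 0.5, -1.3]
opening: 64.3
```

>>> apply_moves:
  rot:
    - [0,0,0]
    - [0,0,0]
    - [0,0,0]
  translation:
    - [0.001,0.0005,0]
    - [0.0005,0,0]
    - [0,0,0]
  hand: [0.4,0.4,0.4]

```text
clock: 21.95
ee_pos: [540.8, -201.8, 98.4]
tcp_rot: [-1.669, 1.567, 0.035]
contact_force: [-0.5, 0.1, -1.2]
opening: 64.3
```

>>> apply_moves:
  rot:
    - [0,0,0]
    - [0,0,0]
    - [0,0,0]
  translation:
    - [0,0.001,0]
    - [0.001,0,0]
    - [0.001,0,0]
  hand: [0.4,0.4,0.4]

```text
clock: 22.25
ee_pos: [541.8, -201.6, 98.3]
tcp_rot: [-1.757, 1.563, -0.053]
contact_force: [-2.0, 0.4, 10.6]
opening: 64.2
```

>>> apply_moves:
  rot:
    - [0,-0.003,0.007]
    - [0,0,0]
    - [0,0,0]
  translation:
    - [-0.001,0.002,0]
    - [0,0,0]
    - [0.0005,0,0]
  hand: [0.4,0.4,0.4]

```text
clock: 22.55
ee_pos: [539.5, -202.1, 98.5]
tcp_rot: [-0.109, 1.569, 1.595]
contact_force: [-0.7, -0.1, -1.0]
opening: 64.6
```

>>> apply_moves:
  rot:
    - [0,0,0]
    - [0,0,0]
  translation:
    - [0.001,0,0]
    - [0.001,0,0]
  hand: [0.4,0.4]

```text
clock: 22.75
ee_pos: [541.0, -201.8, 98.3]
tcp_rot: [-1.355, 1.568, 0.349]
contact_force: [-1.8, 1.1, 11.2]
opening: 64.7
```

>>> apply_moves:
  rot:
    - [0,0,0]
    - [0,0,0]
    - [0,0,0]
    - [0,0,0]
    - [0,0,0]
    - [0,0,0]
    - [0,0,0]
    - [0,0,0]
    - [0,0,0]
    - [0,0,0]
  translation:
    - [0,0,0]
    - [0,0,0]
    - [0,0,0]
    - [0,0,0]
    - [-0.01,0,0]
    - [-0.02,0,0]
    - [-0.03,0,0]
    - [-0.04,0,0]
    - [-0.04,0,0]
    - [0,0,0]
  hand: [0.2,0,0,0,0,0,0,0,0,0]

```text
clock: 23.75
ee_pos: [540.0, -201.4, 243.8]
tcp_rot: [0.24, 1.568, 1.945]
contact_force: [0.5, 0.8, -0.2]
opening: 85.2
```

Run:
```python
from h import *
Z=np.array([0,0,1.])
shot("w9",[]);print([auto("w9",Z,np.array([541.3,-201.5,h]),np.eye(3)[:2],4)[0] for h in(116,120,124)])
S=get_image("side");T=get_image("top");ims=[]
for c,(x,y,w,h) in((S,(150,130,180,150)),(T,(165,130,215,150))):
    im=cv2.resize(c["color"][:,:,::-1],None,fx=4,fy=4,interpolation=cv2.INTER_CUBIC)
    for k in(72,96,120):
        for u in proj(c,circ([540.5,-202,k],Z,32.5,40)): cv2.circle(im,tuple(int(v) for v in (u*4+2)),1,(0,255,0),-1)
    ims.append(im[y*4:(y+h)*4,x*4:(x+w)*4])
o=np.hstack([cv2.resize(i,(0,0),fx=.5,fy=.5) if j else i for j,i in enumerate([ims[0][150:600,200:500]])]+[np.vstack([cv2.resize(ims[1],(430,300)),np.zeros((150,430,3),np.uint8)])])
cv2.imwrite("pics/end.png",o);print(o.shape,sense()["contact_force"])
```

```text
[(np.float32(22.725748), np.float64(2.5), np.float64(-1.0)), (np.float32(23.57719), np.float64(2.0), np.float64(-1.0)), (np.float32(23.418407), np.float64(1.0), np.float64(-1.0))]
(450, 730, 3) [-0.252   0.5422 -0.6219]
```

View pics/end.png

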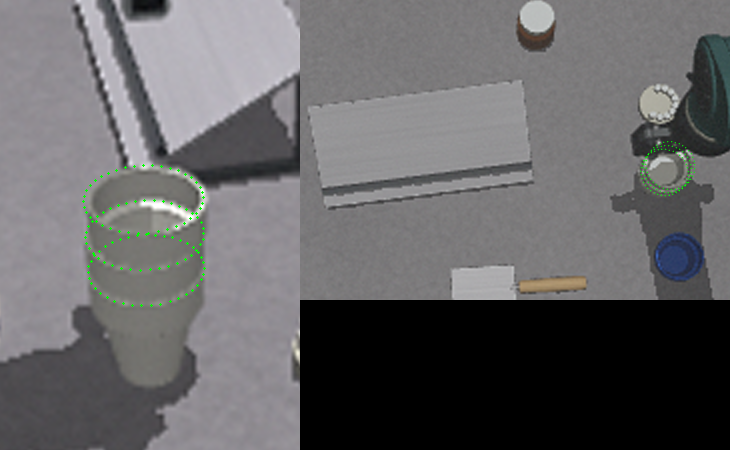

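Run:
```python
from h import *
Z=np.array([0,0,1.])
for n in("wa","wb"):
    s,_=shot(n,[]);print(s["ee_pos"],[auto(n,Z,np.array([541.3,-201.5,h]),np.eye(3)[:2],4)[0] for h in(116,118,120,122)])
```

```text
[ 535.5881 -201.5861  237.9072] [(np.float32(22.710457), np.float64(2.5), np.float64(-1.0)), (np.float32(23.310946), np.float64(2.0), np.float64(-1.0)), (np.float32(23.489094), np.float64(1.5), np.float64(-1.0)), (np.float32(23.667007), np.float64(1.5), np.float64(-1.0))]
[ 535.0482 -201.5023  237.007 ] [(np.float32(22.71006), np.float64(2.5), np.float64(-1.0)), (np.float32(23.179401), np.float64(2.0), np.float64(-1.0)), (np.float32(23.360693), np.float64(1.5), np.float64(-1.0)), (np.float32(23.55626), np.float64(1.5), np.float64(-1.0))]
```

```bash
python3 -c "
from bench import *
print(hand_in())"
```

```text
the job is handed in; nothing more can be done
None
```

Both rack cups are nested mouth up in the white bench cup, rack cup 1 first and then rack cup 2. I handed the job in at about 24 s of the 51 s allowed.

- **Seating:** each cup was pressed home with only about 11 N. The second seated 24.2 mm above the first, against the 24 mm expected.
- **Final view:** the side picture shows one straight stack. Its rims match circles drawn at heights of 72, 96 and 120 mm. The top picture shows the jar, model, spatula and upright blue cup where they were. The tipped blue cup was not in that final crop, though nothing I did went near it.
- **Small disagreement:** the last wrist-camera fit put the top rim about 1.5 mm towards +x of the bench cup's axis. I took this as within the 2 mm calibration and did not correct it.
- **First rim estimate was off:** the first reading of rack cup 1's rim was about 10 mm short along its axis. I caught this in the close-up before gripping and corrected it.

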